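Lock the tube rocker: pin home, spring cotter through its cross hole

ROBOT

A 7-joint arm with a two-finger parallel gripper is mounted at the origin on the work surface. World frame = base frame: x ahead of the robot, y to its left, z up, the work surface at z = 0. Lengths are in m, angles in rad, forces in N, time in s.
With the tool pointing down it reaches from about 0.425 to 0.8 m from the base axis. Payload 8.3 kg.
Tool frame: the origin (TCP) lies between the finger pads; the fingertips stand 25 mm ahead of it and the grasp point (between the pads) lies 6 mm ahead of it; z points along the fingers, y is the direction in which the jaws open and shut (so a half turn about z gives the same grasp; the last joint's range is limited). The gripper opens to 85 mm and grips with 20 to 120 N. Pads are 22 mm wide; open, the fingers measure 114 mm over their backs; the gripper's body (76 mm by 85 mm) begins 54 mm behind the grasp point. The pads swing forward as they close: fully open they stand 13 mm farther back than shut.
Start: joints at [-1.405, 0.383, 0.016, 1.37, -0.006, 1.388, -0.046], TCP at [0.142, 0.609, 0.256] pointing down, gripper open.
Joint ranges: [-2.95, 2.95], [-0.25, 2.06], [-1.52, 1.56], [0.18, 2.33], [-1.44, 4.58], [0.02, 2.06], [-3.01, 3.01]. Speed limits (rad/s): [2.39, 2.39, 3.01, 3.01, 3.14, 3.14, 3.14].

INTERFACE

Orientations are given as a unit quaternion [w, x, y, z].
In Python, from workcell import ctrl gives the robot as it stands. The module is installed in compiled form; this text tells all that it offers.
- The arm moves only by the shell command python3 -m jog 'ROWS' [FORCE]. ROWS is text: rows parted by semicolons, each of 7 numbers parted by spaces: the shift along the tool's x, y, z in mm, then the turn, a rotation vector about the tool's x, y, z in rad, then the closure, from 0 (fully open) to 1 (shut). In form: x y z wx wy wz jaw; .... A call has 1 to 12 rows; each row shifts and turns the commanded pose from where the row before left it, along the tool's axes as they then stand; what a row does not reach is not made up. A row lasts 1/12 s, in which the tool goes at most 41.7 mm and 7.16 degrees, less where a joint would pass 70% of its speed; a pose out of reach is approached as far as the arm can. A call is refused whole if a number of a shift passes 41.7 or a number of a turn 0.125, either way. A call with a gripper value outside its range is refused whole. The fingers move at their own pace and stop on an object; FORCE is the grip in N (left out, the last holds). Time passes only in rows, so rows that do not move let the fingers close. It gives the time, the measured TCP pose, the force and the opening at its end, in the units of the state.
- ctrl.state(): the state, without advancing time (a new reading comes with each control period).
- ctrl.grab_frame(name): name is "scene" or "side" or "wrist"; returns a dict with "frame" (480x640x3 uint8, red, green, blue), "fx", "fy", "cx", "cy" (pixels), "k1" (the pictures are not rectified: a ray, as slopes to the right and down, at radius r is drawn at 1 + k1 r^2 times it, then the intrinsics apply), "R" (3x3) and "t" (3): a world point X has camera coordinates R X + t. Camera axes: x right, y down, z forward; pixel columns grow to the right and rows downward; lengths in m; the calibration is good to about 2 mm. A picture is of the moment at which its call begins. There is no depth.
- ctrl.close_job(): hands the job in, once; it reports no verdict.
Trained networks look in a picture, given as the dict that the camera call returned (one of the last four; its "shot" number tells which), for a name from the list of things; names that differ only in an ending like _2 or _b are one class to them, and where a whole thing is asked for, a point or a joint stands for the part that bears it (a point fixed in the world has none). Each returns a list of dicts, best first, with "conf" (0 to 1); they miss things now and then, are a little off and sometimes report something else, mostly with a low value. They report only what shows in the picture. A call takes as long as a camera call. They do not tell look-alikes from the thing itself.
- ctrl.regions_of(picture, thing): "mask" (480x640 bool, what is visible of it) and "position" ([row, column] in pixels, amid what is visible of it).
- ctrl.place_of(picture, thing): "position" ([row, column] in pixels: a listed point, or the origin of a listed thing).
The state is a dict: "t": time; "qpos": joint angles; "qvel": joint speeds; "tau": joint torques, N m; "tool_pos": TCP position; "tool_rot": TCP orientation; "contact_force": force on the tool from outside, world axes, zero at the start; "torque": the same for the moment, N m; "opening": finger opening in m.
Only numpy, scipy, OpenCV 4.12 (cv2) and the standard library are available. Lean on these libraries where they do the work, as an engineer would, in place of code of your own. Each camera call takes 0.05 s, during which the arm holds its last target.

TASK

Lock the tube rocker's cradle: first push the flat-sided steel locking pin fully home through the two cheeks by its round head. Then take the spring cotter out of its stand and press its straight leg down through the pin's upright cross hole, with its bow beside the pin, until the bow snaps over the pin's edge and the black grip is fully home on the pin; let go and leave it standing upright there. Feel for the hole and never press the cotter on the rocker with more than about 40 N; leave the other things on the bench where they are.

Things in the scene. Friction and masses are not known exactly. Their poses are not given: they have to be found in the camera images.
- hole_nominal (a point): Nominal place of the pin's cross hole with the pin home, on the pin's centre line, 60 mm above the bench; fixed to the rocker. y runs along the pin, the way it is pushed home; z up. The true hole lies up to 10 mm either way along y (not measured; x is true): feel for it on the flat top, 7 mm above this point. Hole upright, right through, 8.5 mm wide. Cheek's outer face 23 mm to -y.
- yoke: Grey tube rocker, fixed; origin under its middle, axes as hole_nominal's (which is at x 0, y 58, z 60 mm). Two cheeks across y at +-25 to +-35 mm, 46 mm wide, tops 73 mm high; cradle with two tubes on +x to 130 mm. Locking pin: steel shank 30 mm wide (x), 14 mm thick (z), round edges, flat level top, screwed into its head by an unmeasured amount; ends 20 mm past its hole.
- pin_head (a point): Centre of the outer (-y) face of the locking pin's round steel head, 30 mm across, 60 mm above the bench; axes as hole_nominal's. Push this face towards +y. Home, it is 115 mm from hole_nominal towards -y. There is free room for shut fingers behind it.
- pin (a joint): Travel of the locking pin along +y, m: starts at 0 to 0.020; fully home, at its stop, is 0.045. It slides with about 6 N of friction and stays where it is left: keep later sideways drag on it lower. While it is out the hole is not in reach.
- cotter_grip (a point): Centre of the spring cotter's black block grip: 24 mm (x) by 12 (y) by 36 high (z), cotter about 70 g. It starts upright, z up, this point 66 mm above the bench. Fitted, its y is parallel to the pin (bow on either edge) and this point is 25 mm above the pin's centre line, the underside on the pin's top. Keep fingers off the grip's lowest 5 mm. Bow on +x side, out to 21 mm, down to 44 mm below this.
- cotter_tip (a point): Tip of the cotter's straight steel leg, 6 mm thick, round-ended, on the grip's middle line, 52.5 mm below the grip's centre (34.5 mm below its underside). The leg enters well before the bow (5 mm wire) meets the pin's edge, about 17 mm above home; riding over takes 5 to 15 N, eases as the bow snaps over, then the grip lands on the pin.
- stand: Cotter's stand, fixed; origin under its middle: 75 mm square grey foot, 10 mm thick, with an upright 14 mm square aluminium socket tube, top 48 mm high, 8.8 mm bore, in which the leg hangs; the grip's underside rests on its top. Lift the cotter straight up 45 mm to clear.
- bow (a joint): How far the bow is sprung open, rad: 0 free, about 0.15 at its widest on the pin's edge, under 0.05 again once snapped over.
Not all that is in view belongs to the job. What is shaped like the part that bears cotter_grip but pink or red is not meant.

How it is judged:
On the way, in this order (a step that is already met when the one before it is completed fails the run):
1. the locking pin is fully home (value of joint pin above 0.0425 m), for 0.2 s.
2. the cotter's leg has started down the pin's cross hole, upright (z of cotter_grip in the frame of hole_nominal between 0.0215 and 0.0555 m and x of cotter_grip in the frame of hole_nominal between -0.005 and 0.005 m and y of cotter_grip in the frame of hole_nominal between -0.014 and 0.014 m and angle between cotter_grip's own z axis and vertical below 0.2 rad and angle between the y axis of cotter_grip and the y axis of hole_nominal, either way round below 0.45 rad).
At the end, for the whole second after the job is handed in: Leg through the cross hole: grip centre 21.5 to 28.5 mm above the pin's centre line, within 5 mm of it sideways, 14 mm of hole_nominal along it; upright within 0.2 rad, bow square to the pin within 0.45 rad and closed (under 0.1 rad); pin within 4.5 mm of its stop; cotter at rest (z of cotter_grip in the frame of hole_nominal between 0.0215 and 0.0285 m and x of cotter_grip in the frame of hole_nominal between -0.005 and 0.005 m and y of cotter_grip in the frame of hole_nominal between -0.014 and 0.014 m and angle between cotter_grip's own z axis and vertical below 0.2 rad and angle between the y axis of cotter_grip and the y axis of hole_nominal, either way round below 0.45 rad and value of joint pin above 0.0405 m and value of joint bow below 0.1 rad and linear speed of cotter below 0.02 m/s); the robot touches nothing.
It fails at once if the cotter was pressed on the rocker with more than 40 N (contact force between cotter and yoke above 40 N).
It fails at once if another thing on the bench was moved by more than 30 mm (distance of any of amber_bottle, white_jar, beaker, spanner, spare_washer, parts_tray, stopper from where it was at the start of the episode above 0.03 m).
It also fails if it takes over 72 s, if anything falls off the work surface, if the arm or the gripper's body presses on something with over 40 N, if the wrist force passes 120 N, or if a joint passes its speed limit or range.

## Working session

There is one attempt and no reset: what is moved stays moved. The work goes in short steps, Python scripts to look and compute and a shell command to move; the robot and the scene stay as the last step left them, time stands still between calls to the robot, and variables do not carry over. Pictures are saved under pics/ and viewed, and the job is handed in when it is done.

```bash
mkdir -p pics; ls; python3 - <<'E'
from workcell import ctrl
import cv2
s=ctrl.state()
print({k:(v if not hasattr(v,'tolist') else v.tolist()) for k,v in s.items()})
for n in ("scene","side","wrist"):
    p=ctrl.grab_frame(n)
    cv2.imwrite(f"pics/{n}0.png",p["frame"][:,:,::-1])
    print(n,p["shot"],p["fx"],p["fy"],p["cx"],p["cy"],p["k1"],p["R"],p["t"])
    for th in ("yoke","cotter_grip","stand","pin_head"):
        try:
            print(th,[(r["position"],r["conf"]) for r in ctrl.place_of(p,th)])
        except Exception as e: print(th,e)
E
```

```text
pics
{'t': 0.0, 'qpos': [-1.4048893359485615, 0.3842393912287313, 0.016363525483663384, 1.371183263719952, -0.006309874061275775, 1.388211694004164, -0.04648350560802833], 'qvel': [-0.0003380807295152893, -0.00035841505783200774, 0.0006095306507030721, 0.0009969142798679003, 0.0005472840253160399, -0.0007906010749133119, 0.00037640298399783516], 'tau': [0.0011573218944249675, -62.76176691055298, 0.844296645373106, -37.18159317970276, 0.01638163870666176, 0.01433639059541747, -2.395944306954334e-05], 'tool_pos': [0.14160928695311245, 0.6082632660354377, 0.2552647933816653], 'tool_rot': [-0.00010195882222612474, 0.11411036048330697, 0.9934675801285023, -0.000991195432923455], 'contact_force': [0.2583123388973413, 0.17844896782908057, 0.43597258128523947], 'torque': [-0.049918111039944126, 0.01401301268537123, 0.0026195470101897213], 'opening': 0.08545369795286437}
scene 1 442.03062583034136 442.03062583034136 317.4962452656144 238.08486164039314 -0.051052316747909665 [[-0.83927933  0.54351282 -0.01428337]
 [ 0.32741515  0.48426452 -0.81134899]
 [-0.43406165 -0.68562503 -0.58438754]] [ 
[... 410 characters left out ...]
85 [[ 0.95861492 -0.28462854 -0.00663518]
 [-0.18609857 -0.60879298 -0.77119286]
 [ 0.21546404  0.74051178 -0.636567  ]] [-0.48761805  0.11411032  0.7545475 ]
yoke [([221.4, 338.2], 0.66), ([180.6, 338.2], 0.64)]
cotter_grip [([408.3, 395.4], 0.64), ([371.7, 230.4], 0.64), ([329.7, 325.2], 0.58)]
stand [([356.2, 328.0], 0.59)]
pin_head [([224.0, 349.9], 0.78)]
wrist 3 378.96948770061397 378.96948770061397 321.8767632073336 242.2823304506857 -0.0802473193529459 [[ 2.26982595e-01  9.73898656e-01  5.56335964e-04]
 [ 9.19765948e-01 -2.14553833e-01  3.28629357e-01]
 [ 3.20171053e-01 -7.40814453e-02 -9.44458806e-01]] [-0.62426906 -0.04167326  0.38179626]
yoke []
cotter_grip []
stand []
pin_head []
```

View pics/scene0.png

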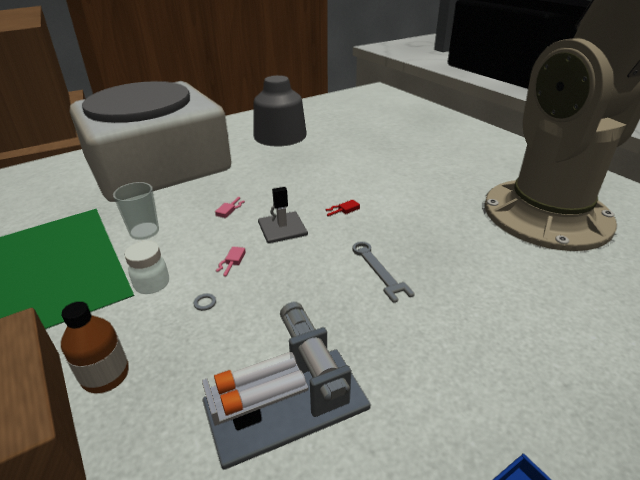

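View pics/side0.png

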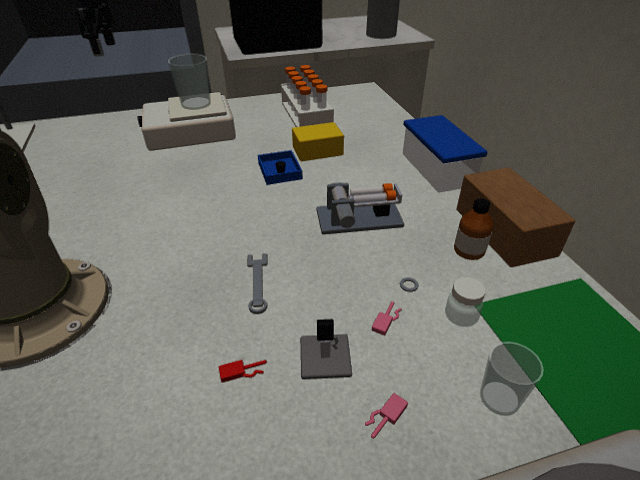

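View pics/wrist0.png

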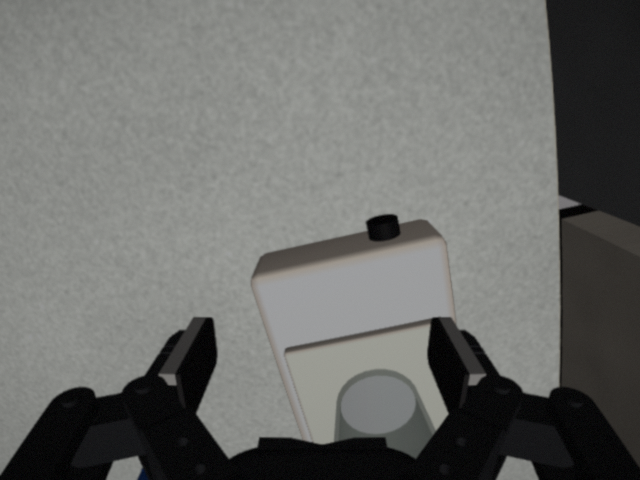

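```bash
cat > h.py <<'E'
import numpy as np,cv2
from workcell import ctrl
from scipy.optimize import least_squares
def ray(p,rc):
    K=np.array([[p["fx"],0,p["cx"]],[0,p["fy"],p["cy"]],[0,0,1.]])
    u=cv2.undistortPointsIter(np.array([[[rc[1],rc[0]]]],float),K,np.array([p["k1"],0,0,0.]),None,None,(3,50,1e-9))[0,0]
    R=np.array(p["R"]);t=np.array(p["t"])
    return -R.T@t, R.T@np.array([u[0],u[1],1.])
def atz(p,rc,z):
    c,d=ray(p,rc); return c+d*(z-c[2])/d[2]
def tri(*obs):
    A=np.zeros((3,3));b=np.zeros(3);L=[]
    for p,rc in obs:
        c,d=ray(p,rc);d=d/np.linalg.norm(d);P=np.eye(3)-np.outer(d,d);A+=P;b+=P@c;L.append((P,c))
    X=np.linalg.solve(A,b);return X,[np.linalg.norm(P@(X-c)) for P,c in L]
def proj(p,X):
    R=np.array(p["R"]);t=np.array(p["t"]);q=np.atleast_2d(X)@R.T+t
    s=q[:,:2]/q[:,2:];r2=(s**2).sum(1,keepdims=True);s=s*(1+p["k1"]*r2)
    return s*p["fx"]+[p["cx"],p["cy"]]   # col,row
def save(p,name,crop=None,k=1):
    f=p["frame"][:,:,::-1]
    if crop: r0,r1,c0,c1=crop;f=f[r0:r1,c0:c1]
    if k!=1: f=cv2.resize(f,None,fx=k,fy=k,interpolation=cv2.INTER_CUBIC)
    cv2.imwrite("pics/"+name+".png",f)
E
python3 - <<'E'
from h import *
a=ctrl.grab_frame("scene");b=ctrl.grab_frame("side")
save(a,"s1",(290,470,190,390),4*0.75+0)
save(b,"s2",(170,240,300,420),5)
save(a,"s3",(170,250,240,320),6)
save(b,"s4",(300,390,280,370),6)
for th in ("yoke","hole_nominal","pin_head","cotter_tip","stand","cotter_grip"):
    for p,n in((a,"scene"),(b,"side")):
        print(th,n,[(r["position"],r["conf"]) for r in ctrl.place_of(p,th)])
print("head",tri((a,(307.3,287.5)),(b,(224,349.9))), atz(a,(307.3,287.5),.06))
print("grip",tri((a,(194.6,280)),(b,(329.7,325.2))), atz(a,(194.6,280),.066),atz(b,(329.7,325.2),.066))
print("stand",tri((a,(228.7,282)),(b,(356.2,328))), atz(a,(228.7,282),0),atz(b,(356.2,328),0))
print("yoke",atz(a,(393,316),0),atz(b,(221.4,338.2),0))
E
```

```text
yoke scene [([307.3, 285.1], 0.37)]
yoke side [([220.6, 340.2], 0.69)]
hole_nominal scene [([402.9, 342.5], 0.86)]
hole_nominal side [([181.0, 333.5], 0.88)]
pin_head scene [([305.4, 289.4], 0.85), ([393.6, 318.7], 0.45)]
pin_head side [([224.3, 348.7], 0.58)]
cotter_tip scene [([273.1, 224.6], 0.79), ([200.0, 240.8], 0.69), ([213.7, 325.7], 0.64)]
cotter_tip side [([357.5, 264.5], 0.94), ([352.1, 324.8], 0.81), ([302.7, 392.4], 0.79), ([436.7, 372.0], 0.71)]
stand scene [([227.8, 283.0], 0.56)]
stand side [([353.5, 327.7], 0.63)]
cotter_grip scene [([254.5, 238.4], 0.96), ([208.3, 229.1], 0.6), ([196.4, 283.9], 0.55), ([207.0, 350.0], 0.5)]
cotter_grip side [([408.6, 393.3], 0.89), ([371.1, 232.1], 0.87), ([322.8, 382.1], 0.72), ([329.7, 323.8], 0.71)]
head (array([ 0.56612327, -0.00448824,  0.05907543]), [np.float64(0.0003213653349166276), np.float64(0.000321365334916584)]) [ 0.5662445  -0.00353538  0.06      ]
grip (array([ 0.44433327, -0.24212635,  0.06917533]), [np.float64(0.00013523876337281015), np.float64(0.0001352387633729014)]) [ 0.44170762 -0.24700959  0.066     ] [ 0.44521131 -0.2397197   0.066     ]
stand (array([ 0.44859723, -0.23855049,  0.00061423]), [np.float64(0.0014409494954304796), np.float64(0.0014409494954303905)]) [ 4.46803980e-01 -2.38918498e-01  5.55111512e-17] [ 0.45002234 -0.238783    0.        ]
yoke [0.58230724 0.08603194 0.        ] [0.57357525 0.08418463 0.        ]
```

View pics/s1.png

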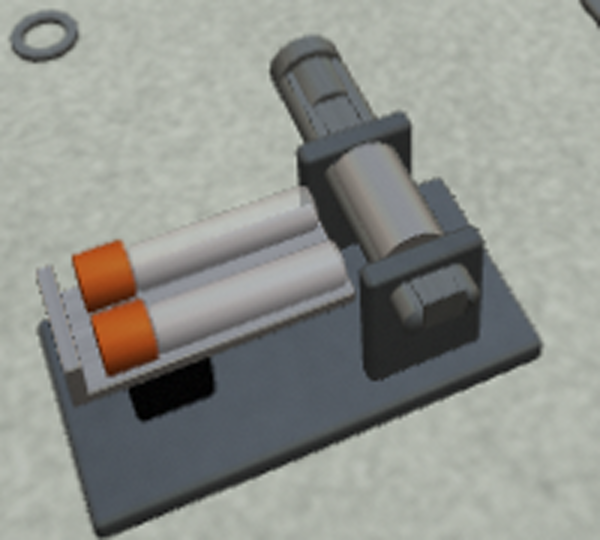

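View pics/s2.png

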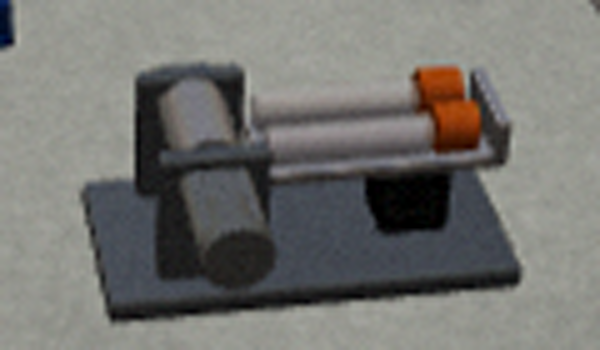

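View pics/s3.png

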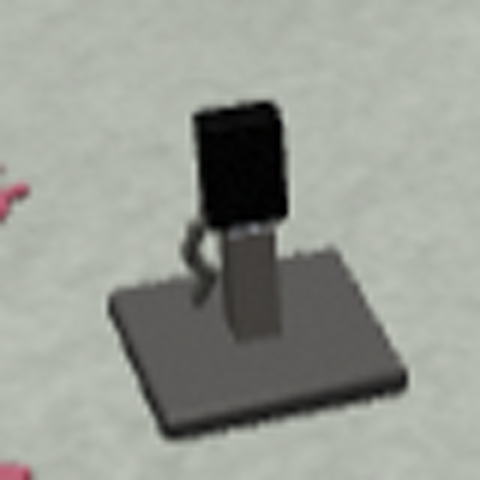

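View pics/s4.png

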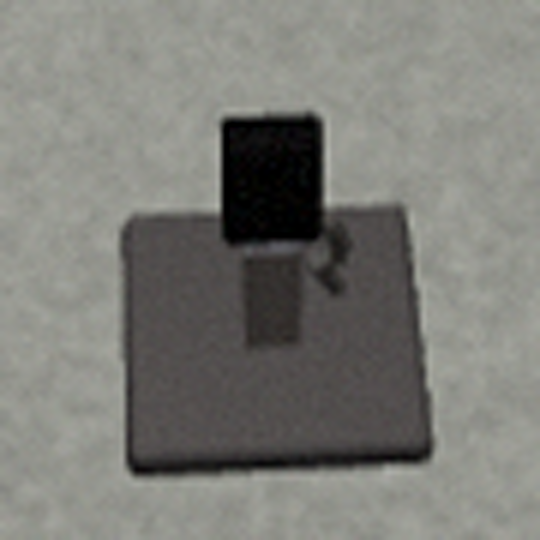

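```bash
python3 - <<'E'
from h import *
a=ctrl.grab_frame("scene");b=ctrl.grab_frame("side")
print("hole",tri((a,(402.9,342.5)),(b,(181,333.5))),atz(a,(402.9,342.5),.06),atz(b,(181,333.5),.06))
def S(c,r): return (290+r/3,190+c/3)
def T(c,r): return (170+r/5,300+c/5)
P={n:atz(a,S(*q),.01) for n,q in dict(fl=(95,533),fr=(541,347),bl=(40,325)).items()}
d=P["fr"]-P["fl"];print(P,"yaw front edge",np.degrees(np.arctan2(-d[1],-d[0])))
d=P["bl"]-P["fl"];print("left edge",np.degrees(np.arctan2(d[0],-d[1])))
Q={n:atz(b,T(*q),.01) for n,q in dict(fl=(110,312),fr=(519,276),bl=(83,187)).items()}
d=Q["fr"]-Q["fl"];print(Q,"yaw front edge",np.degrees(np.arctan2(d[1],d[0])))
# cheek tops scene, outer edge of +y cheek z=.073
d0=atz(a,S(362,270),.073);d1=atz(a,S(482,233),.073);print(d0,d1,np.linalg.norm(d0-d1),np.degrees(np.arctan2(d0[1]-d1[1],d0[0]-d1[0])))
d0=atz(a,S(300,155),.073);d1=atz(a,S(411,118),.073);print(d0,d1,np.linalg.norm(d0-d1),np.degrees(np.arctan2(d0[1]-d1[1],d0[0]-d1[0])))
# stand foot top z .01 in scene: crop scale6 offset (170,240); side scale 6 (300,280)
f=lambda c,r:atz(a,(170+r/6,240+c/6),.01)
A=[f(108,295),f(165,430),f(408,375),f(340,250)]
g=lambda c,r:atz(b,(300+r/6,280+c/6),.01)
B=[g(128,213),g(128,460),g(432,455),g(407,207)]
for C in(A,B):
  C=np.array(C);print(C.mean(0));e=np.diff(np.vstack([C,C[:1]]),axis=0)[:,:2];print(np.hypot(*e.T),np.degrees(np.arctan2(e[:,1],e[:,0]))%90)
# grip corners scene: top front edge z=.084
u0=atz(a,(170+112/6,240+193/6),.084);u1=atz(a,(170+100/6,240+280/6),.084);print("grip top",u0,u1,np.linalg.norm(u0-u1),np.degrees(np.arctan2(*(u0-u1)[[1,0]])))
l0=atz(a,(170+232/6,240+208/6),.048);l1=atz(a,(170+217/6,240+287/6),.048);print("grip low",l0,l1,np.linalg.norm(l0-l1),np.degrees(np.arctan2(*(l0-l1)[[1,0]])))
l0=atz(b,(300+242/6,280+222/6),.048);l1=atz(b,(300+245/6,280+320/6),.048);print("grip low side",l0,l1,np.linalg.norm(l0-l1),np.degrees(np.arctan2(*(l1-l0)[[1,0]])))
E
```

```text
hole (array([0.58553095, 0.1475504 , 0.0606446 ]), [np.float64(0.002834085327075345), np.float64(0.002834085327075446)]) [0.58800896 0.14630935 0.06      ] [0.58351757 0.1503415  0.06      ]
{'fl': array([0.71400415, 0.11389877, 0.01      ]), 'fr': array([0.54366735, 0.14017679, 0.01      ]), 'bl': array([0.69929502, 0.02646234, 0.01      ])} yaw front edge -8.769937815801894
left edge -9.549258975485273
{'fl': array([0.52582447, 0.04577108, 0.01      ]), 'fr': array([0.69536121, 0.01911013, 0.01      ]), 'bl': array([0.53994506, 0.1341218 , 0.01      ])} yaw front edge -8.937009277817708
[0.60494267 0.11325743 0.073     ] [0.56149013 0.12347655 0.073     ] 0.044638024943849546 -13.234255059121441
[0.59694634 0.05709385 0.073     ] [0.55210215 0.0647495  0.073     ] 0.04549297394716032 -9.687947342540847
[ 0.44803827 -0.23328798  0.01      ]
[0.0746009  0.07362287 0.07244132 0.07441562] [75.88045987 77.68329526 75.22473568 75.99739234]
[ 0.44513455 -0.24206235  0.01      ]
[0.07434003 0.07340433 0.07485803 0.07352042] [75.39278296 74.29687028 75.29773702 74.70225368]
grip top [ 0.45713948 -0.24443412  0.084     ] [ 0.43316321 -0.23642806  0.084     ] 0.02527762205335675 -18.46498117259828
grip low [ 0.45895413 -0.23739774  0.048     ] [ 0.43579133 -0.23163056  0.048     ] 0.02386997198861388 -13.981483704949051
grip low side [ 0.43236297 -0.24094106  0.048     ] [ 0.45483726 -0.24867448  0.048     ] 0.023767616100437622 -18.988380768776636
```

```bash
cat >> h.py <<'E'
from scipy.spatial.transform import Rotation as Rn
def tool():
    s=ctrl.state();q=s["tool_rot"];return np.array(s["tool_pos"]),Rn.from_quat([q[1],q[2],q[3],q[0]]).as_matrix(),s
def plan(target,yaw_y=None):
    """shift in present tool axes mm; then turn rotvec (tool) so tool points down with tool y at angle yaw_y (deg, mod 180)"""
    X,R,s=tool();d=R.T@(np.array(target)-X)*1000
    print("shift mm",d.round(1),"t",round(s["t"],2),"F",np.round(s["contact_force"],1),"open",round(s["opening"],4))
    cur=np.degrees(np.arctan2(R[1,1],R[0,1]))
    if yaw_y is None: yaw_y=cur
    dd=(yaw_y-cur+90)%180-90;y=np.radians(cur+dd)
    ty=np.array([np.cos(y),np.sin(y),0]);tz=np.array([0,0,-1.]);tx=np.cross(ty,tz)
    print("cur yaw",cur.round(2),"turn rv",Rn.from_matrix(R.T@np.c_[tx,ty,tz]).as_rotvec().round(4))
E
python3 - <<'E'
from h import *
w=ctrl.grab_frame("wrist");X,R,s=tool();c=-np.array(w["R"]).T@w["t"]
print(R.T@(c-X), R.T@np.array(w["R"]).T)
plan((0.555,0.03,0.26),80.9)
E
```

```text
[ 0.08597133 -0.00089754 -0.1183922 ] [[-2.20760822e-04 -9.44447343e-01 -3.28662697e-01]
 [ 9.99999753e-01 -4.28052480e-04  5.58360477e-04]
 [-6.68026952e-04 -3.28662492e-01  9.44447203e-01]]
shift mm [-533.7 -469.9   -3.7] t 1.6 F [ 0.2 -0.3 -0.6] open 0.0852
cur yaw 76.89 turn rv [-0.     -0.     -0.0699]
```

```bash
python3 -m jog '0 0 -35 0 0 0 0; -29 -26 0 0 0 -0.035 0; -29 -26 0 0 0 -0.035 0; -29 -26 0 0 0 0 0; -29 -26 0 0 0 0 0; -29 -26 0 0 0 0 0; -29 -26 0 0 0 0 0; -29 -26 0 0 0 0 0; -29 -26 0 0 0 0 0; -29 -26 0 0 0 0 0; -29 -26 0 0 0 0 0; -29 -26 0 0 0 0 0' 60; python3 -c "
from h import *
plan((0.555,0.03,0.26),80.9)"
```

```text
t: 2.6
tool_pos: [0.4091, 0.2717, 0.2916]
tool_rot: [0.0, 0.079, 0.997, 0.0]
contact_force: [-1.0, 0.9, -0.5]
opening: 0.0854
shift mm [-182.2 -215.6   31.5] t 2.6 F [-1.   0.9 -0.5] open 0.0854
cur yaw 80.91 turn rv [0.0008 0.0003 0.0002]
```

```bash
python3 -m jog '-26 -31 5 0 0 0 1; -26 -31 5 0 0 0 1; -26 -31 5 0 0 0 1; -26 -31 5 0 0 0 1; -26 -31 5 0 0 0 1; -26 -31 4 0 0 0 1; -26 -30 3 0 0 0 1; 0 0 0 0 0 0 1' 60; python3 - <<'E'
from h import *
plan((0.555,0.03,0.26),80.9)
w=ctrl.grab_frame("wrist");save(w,"w1")
for th in ("yoke","hole_nominal","pin_head"):
    r=ctrl.place_of(w,th);print(th,[(q["position"],q["conf"],atz(w,q["position"],.06 if th!="yoke" else 0).round(4)) for q in r])
E
```

```text
t: 3.27
tool_pos: [0.5558, 0.0221, 0.2589]
tool_rot: [0.001, 0.085, 0.996, -0.002]
contact_force: [-1.5, -0.7, 0.6]
opening: 0.0001
shift mm [ 2.1  7.7 -1.2] t 3.27 F [-1.5 -0.7  0.6] open 0.0001
cur yaw 80.29 turn rv [-0.0043  0.0016 -0.0107]
yoke [([208.4, 389.6], 0.74, array([0.576 , 0.0873, 0.    ])), ([223.8, 462.8], 0.26, array([0.6051, 0.1616, 0.    ]))]
hole_nominal [([227.2, 465.9], 0.86, array([0.5874, 0.1443, 0.06  ]))]
pin_head [([227.7, 299.7], 0.55, array([ 5.633e-01, -4.000e-04,  6.000e-02]))]
```

View pics/w1.png

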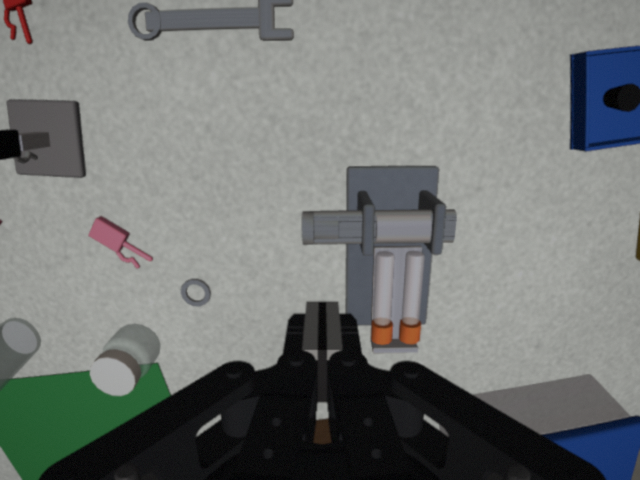

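```bash
python3 - <<'E'
from h import *
w=ctrl.grab_frame("wrist");save(w,"w2",(155,275,290,470),4.4)
E
```

```text
(no output)
```

View pics/w2.png

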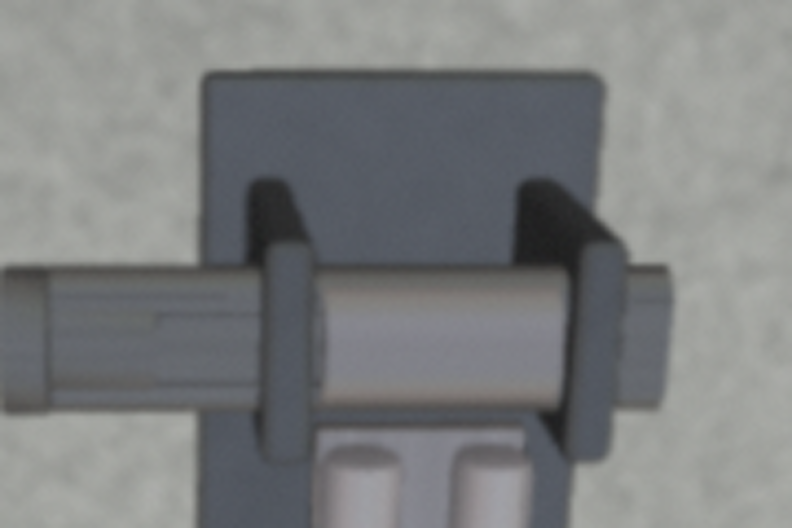

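```bash
python3 - <<'E'
from h import *
w=ctrl.grab_frame("wrist")
pts=[(265,242,-23,-35),(310,242,-23,-25),(312,460,23,-25),(262,462,23,-35),(581,241,-23,25),(627,243,-23,35),(605,460,23,35),(564,462,23,25)]
obs=np.array([(290+c/4.4,155+r/4.4) for c,r,_,_ in pts]);m=np.array([(x,y,73) for _,_,x,y in pts])/1000
def W(v,m):
    c,s=np.cos(v[2]),np.sin(v[2]);return np.c_[v[0]+c*m[:,0]-s*m[:,1],v[1]+s*m[:,0]+c*m[:,1],m[:,2]]
f=lambda v:(proj(w,W(v,m))-obs).ravel()
r=least_squares(f,[.575,.085,-.158]);print(r.x,np.degrees(r.x[2]),f(r.x).round(1))
v=r.x;print("hole",W(v,np.array([[0,.058,.06]])),"head home",W(v,np.array([[0,-.057,.06]])))
h=atz(w,(155+340/4.4,290+5/4.4),.06);print("head now",h, "yoke frame",Rn.from_euler('z',-v[2]).apply(h-[v[0],v[1],0]))
# end of pin right, edge top z .067
e=atz(w,(155+335/4.4,290+670/4.4),.067);print("pin end yoke frame",Rn.from_euler('z',-v[2]).apply(e-[v[0],v[1],0]))
# check same in scene/side
for n,hh in(("scene",[(402.9,342.5),(306.3,288.5)]),("side",[(181,333.5),(224.1,349.3)])):
    p=ctrl.grab_frame(n);print(n,proj(p,W(v,np.array([[0,.058,.06],[0,h[1]*0-.096,.06]]))).round(1),hh)
E
```

```text
[ 0.57623405  0.08767548 -0.15029024] -8.610996629651304 [-0.6 -0.6  1.2 -0.7 -0.7  1.4 -0.9  1.  -0.4 -0.7  1.  -1.2  1.3  0.8
 -0.7  0.5]
hole [[0.58491811 0.14502168 0.06      ]] head home [[0.56769972 0.031318   0.06      ]]
head now [0.56416548 0.00342887 0.06      ] yoke frame [ 0.00068131 -0.08510392  0.06      ]
pin end yoke frame [-0.00175623  0.04631438  0.067     ]
scene [[344.2 400.5]
 [289.  304.2]] [(402.9, 342.5), (306.3, 288.5)]
side [[334.9 182.1]
 [348.1 224.8]] [(181, 333.5), (224.1, 349.3)]
```

```bash
python3 -c "
from h import *
plan((0.5575,-0.0359,0.16),81.39-89.99)
plan((0.5575,-0.0359,0.075),81.39+89.99)
print(ctrl.state()['qpos'])"
```

```text
shift mm [-14.6 -67.4  99.4] t 3.67 F [-0.2 -0.6  0.3] open 0.0
cur yaw 81.05 turn rv [ 6.0000e-04 -5.0000e-04  1.5648e+00]
shift mm [-14.6 -67.4 184.4] t 3.67 F [-0.2 -0.6  0.3] open 0.0
cur yaw 81.05 turn rv [ 6.0000e-04 -5.0000e-04  1.5651e+00]
[-0.55621073  0.24426529  0.53350026  1.58344688 -0.1271037   1.34831535
  1.40701311]
```

```bash
python3 -m jog '-7 -33 0 0 0 0 1; -7.6 -34.4 0 0 0 0 1; 0 0 0 0 0 -0.12 1; 0 0 0 0 0 -0.12 1'; python3 -c "
from h import *
plan((0.5575,-0.0359,0.16),81.39-89.99)
print(ctrl.state()['qpos'])"
```

```text
t: 4.0
tool_pos: [0.5573, -0.0397, 0.2597]
tool_rot: [0.0, -0.041, 0.999, -0.0]
contact_force: [0.6, 1.0, -0.3]
opening: -0.0002
shift mm [-0.4  3.8 99.7] t 4.0 F [ 0.6  1.  -0.3] open -0.0002
cur yaw 94.75 turn rv [-1.0000e-03  1.0000e-04 -1.3377e+00]
[-0.42999404  0.2548575   0.54284118  1.57257226 -0.13326312  1.35070039
  1.78137388]
```

```bash
python3 -m jog '0 0 0 0 0 0.12 1; 0 0 0 0 0 0.12 1; 0 0 0 0 0 0.12 1; 0 0 0 0 0 0.12 1; 0 0 0 0 0 0.12 1; 0 0 0 0 0 0.12 1; 0 0 0 0 0 0.12 1; 0 0 0 0 0 0.12 1; 0 0 0 0 0 0.12 1; 0 0 0 0 0 0.12 1; 0 0 0 0 0 0.12 1; 0 0 0 0 0 0.12 1'; python3 -m jog '0 0 0 0 0 0.12 1; 0 0 0 0 0 0.12 1; 0 0 0 0 0 0.12 1; 0 0 0 0 0 0 1'; python3 -c "
from h import *
plan((0.5575,-0.0359,0.075),81.39-89.99)
print(ctrl.state()['qpos'])"
```

```text
t: 5.0
tool_pos: [0.5575, -0.0365, 0.2595]
tool_rot: [-0.0, 0.63, 0.777, 0.0]
contact_force: [0.4, 0.3, 0.4]
opening: -0.0002
t: 5.33
tool_pos: [0.5575, -0.0364, 0.2594]
tool_rot: [-0.0, 0.759, 0.651, 0.0]
contact_force: [0.2, -0.2, 0.6]
opening: 0.0001
shift mm [ 4.000e-01 -1.000e-01  1.844e+02] t 5.33 F [ 0.2 -0.2  0.6] open 0.0001
cur yaw -8.71 turn rv [ 0.0001 -0.0005 -0.0019]
[-0.64189261  0.29604004  0.8147856   1.5807426  -0.21933804  1.35953774
  0.04536633]
```

```bash
python3 -m jog '0 0 36 0 0 0 1; 0 0 36 0 0 0 1; 0 0 36 0 0 0 1; 0 0 36 0 0 0 1; 0 0 36 0 0 0 1; 0 0 4 0 0 0 1; 0 0 0 0 0 0 1'; python3 -m jog '8 0 0 0 0 0 1; 5 0 0 0 0 0 1; 5 0 0 0 0 0 1; 4 0 0 0 0 0 1; 4 0 0 0 0 0 1; 4 0 0 0 0 0 1; 4 0 0 0 0 0 1; 0 0 0 0 0 0 1'; python3 -c "
from h import *
plan((0.5575,-0.0359,0.075),81.39-89.99)
w=ctrl.grab_frame('scene');save(w,'a1',(270,430,220,400),4)"
```

```text
t: 5.92
tool_pos: [0.556, -0.0369, 0.0738]
tool_rot: [-0.001, 0.756, 0.654, -0.002]
contact_force: [0.2, -0.1, -0.4]
opening: 0.0002
t: 6.58
tool_pos: [0.563, -0.0044, 0.0759]
tool_rot: [0.001, 0.758, 0.653, -0.0]
contact_force: [0.1, -2.2, 1.6]
opening: 0.0001
shift mm [-31.9  -0.7   0.9] t 6.58 F [ 0.1 -2.2  1.6] open 0.0001
cur yaw -8.5 turn rv [0.001  0.001  0.0017]
```

View pics/a1.png

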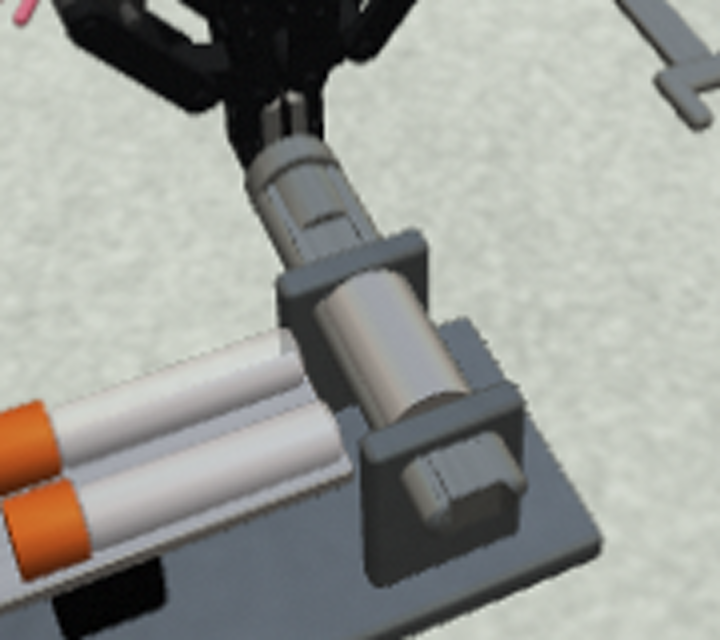

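```bash
python3 -m jog '4 0 0 0 0 0 1; 4 0 0 0 0 0 1; 4 0 0 0 0 0 1; 3 0 0 0 0 0 1; 2 0 0 0 0 0 1;0 0 0 0 0 0 1'; python3 -m jog '2 0 0 0 0 0 1; 1.5 0 0 0 0 0 1;0 0 0 0 0 0 1';  python3 -m jog '1.5 0 0 0 0 0 1;0 0 0 0 0 0 1'
```

```text
t: 7.13
tool_pos: [0.5654, 0.0119, 0.0757]
tool_rot: [0.001, 0.758, 0.653, -0.0]
contact_force: [0.3, -4.3, 3.3]
opening: -0.0004
t: 7.38
tool_pos: [0.566, 0.0151, 0.0757]
tool_rot: [0.001, 0.758, 0.652, -0.0]
contact_force: [0.0, -4.5, 4.2]
opening: 0.0003
t: 7.55
tool_pos: [0.5662, 0.0165, 0.0756]
tool_rot: [0.001, 0.758, 0.652, -0.0]
contact_force: [0.8, -5.3, 4.1]
opening: -0.0001
```

```bash
python3 -m jog '2 0 0 0 0 0 1; 0 0 0 0 0 0 1';  python3 -m jog '2 0 0 0 0 0 1;0 0 0 0 0 0 1';python3 -m jog '2 0 0 0 0 0 1;0 0 0 0 0 0 1'
```

```text
t: 7.72
tool_pos: [0.5665, 0.0186, 0.0757]
tool_rot: [0.001, 0.758, 0.652, -0.0]
contact_force: [1.0, -5.5, 3.9]
opening: 0.0001
t: 7.88
tool_pos: [0.5667, 0.0204, 0.0756]
tool_rot: [0.001, 0.758, 0.652, -0.0]
contact_force: [0.1, -5.2, 3.8]
opening: -0.0001
t: 8.05
tool_pos: [0.5668, 0.0205, 0.0757]
tool_rot: [0.001, 0.758, 0.652, -0.001]
contact_force: [-0.1, -9.1, 4.3]
opening: -0.0001
```

```bash
python3 -m jog '2 0 0 0 0 0 1; 0 0 0 0 0 0 1;0 0 0 0 0 0 1'; python3 -m jog '-8 0 0 0 0 0 1;-16 0 0 0 0 0 1;-16 0 0 0 0 0 1;0 0 -36 0 0 0 1;0 0 -36 0 0 0 1;0 0 -36 0 0 0 0.6;0 0 -36 0 0 0 0.6;0 0 0 0 0 0 0.6'; python3 - <<'E'
from h import *
plan((0.555,0.06,0.22),81.39-7)
for n in("scene","wrist"):
    w=ctrl.grab_frame(n);save(w,"b"+n)
E
```

```text
t: 8.3
tool_pos: [0.5667, 0.0205, 0.0757]
tool_rot: [0.002, 0.759, 0.651, -0.002]
contact_force: [-1.9, -14.7, 5.9]
opening: -0.0002
t: 8.97
tool_pos: [0.5641, -0.0139, 0.2263]
tool_rot: [0.002, 0.757, 0.653, 0.005]
contact_force: [1.0, -0.2, 0.2]
opening: 0.0338
shift mm [ 71.7 -20.    6.4] t 8.97 F [ 1.  -0.2  0.2] open 0.0338
cur yaw -8.47 turn rv [ 0.0105  0.0039 -1.4461]
```

View pics/bscene.png

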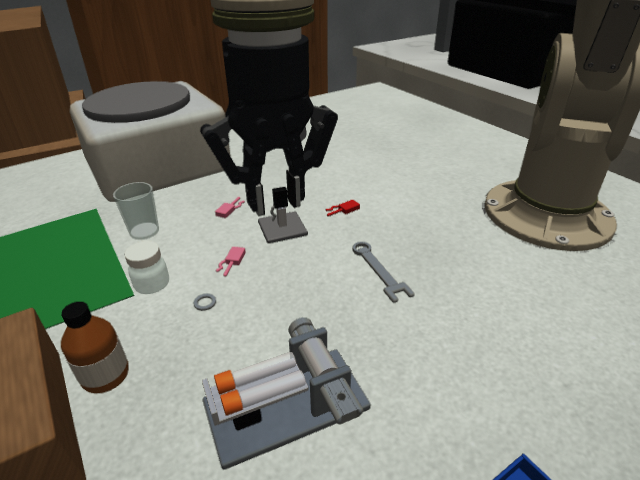

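View pics/bwrist.png

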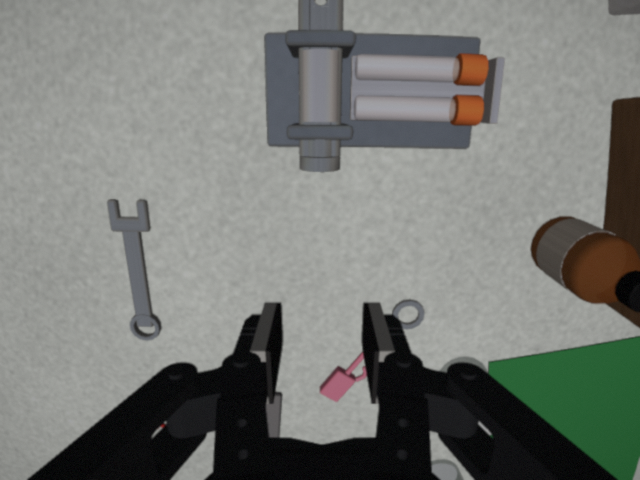

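```bash
python3 -m jog '30 -7 2 0 0 0 0.6; 30 -7 2 0 0 0 0.6; 12 -6 2 0 0 -0.12 0.6; 0 0 0 0 0 -0.12 0.6; 0 0 0 0 0 -0.12 0.6; 0 0 0 0 0 -0.12 0.6; 0 0 0 0 0 -0.12 0.6; 0 0 0 0 0 -0.12 0.6; 0 0 0 0 0 -0.12 0.6; 0 0 0 0 0 -0.12 0.6; 0 0 0 0 0 -0.12 0.6; 0 0 0 0 0 -0.12 0.6'; python3 -m jog '0 0 0 0 0 -0.12 0.6; 0 0 0 0 0 -0.12 0.6; 0 0 0 0 0 -0.12 0.6; 0 0 0 0 0 0 0.6; 0 0 0 0 0 0 0.6'; python3 - <<'E'
from h import *
plan((0.555,0.06,0.22),81.39)
w=ctrl.grab_frame("wrist");save(w,"c1");save(w,"c2",(170,290,250,430),4.4)
for th in ("hole_nominal","pin_head","yoke"):
    r=ctrl.place_of(w,th);print(th,[(q["position"],q["conf"],atz(w,q["position"],.06 if th!="yoke" else 0).round(4)) for q in r])
E
```

```text
t: 10.07
tool_pos: [0.5508, 0.0609, 0.2113]
tool_rot: [-0.002, 0.253, 0.967, -0.0]
contact_force: [0.3, -0.8, 0.1]
opening: 0.0342
t: 10.48
tool_pos: [0.5511, 0.0606, 0.2119]
tool_rot: [-0.001, 0.081, 0.997, -0.0]
contact_force: [-0.3, 0.0, -0.6]
opening: 0.0342
shift mm [-3.9  0.  -8.2] t 10.48 F [-0.3  0.  -0.6] open 0.0342
cur yaw 80.71 turn rv [-0.0005 -0.0025 -0.0119]
hole_nominal [([258.2, 436.9], 0.63, array([0.5858, 0.1442, 0.06  ]))]
pin_head [([262.1, 287.8], 0.77, array([0.5703, 0.0302, 0.06  ]))]
yoke []
```

View pics/c1.png

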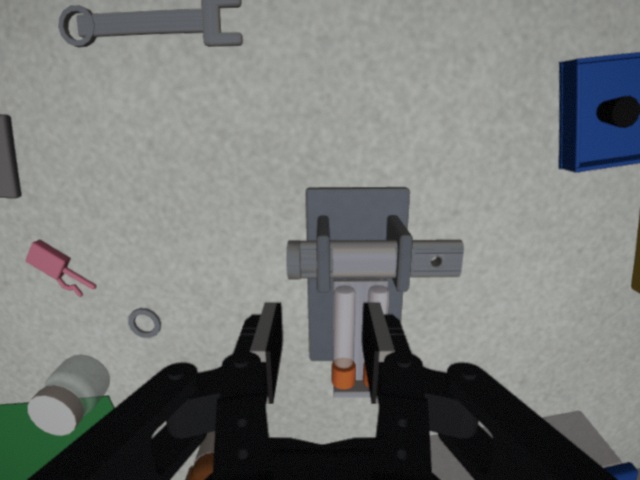

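View pics/c2.png

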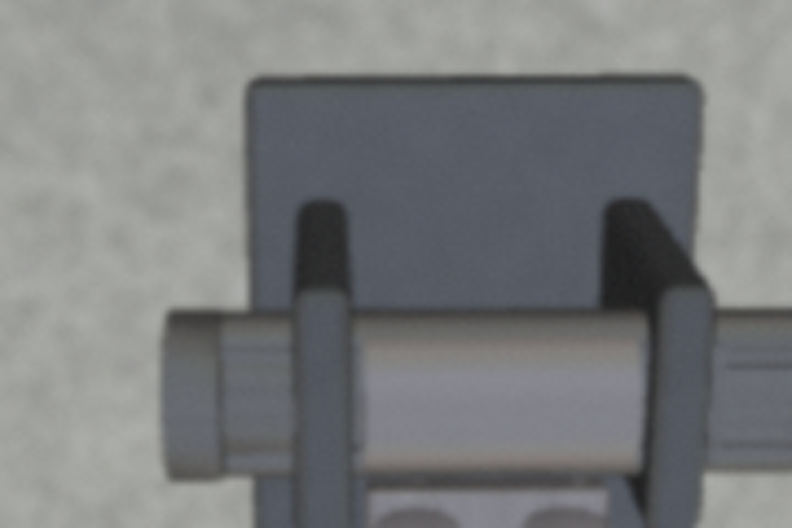

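```bash
python3 - <<'E'
from h import *
w=ctrl.grab_frame("wrist");save(w,"c3",(230,290,390,480),8)
E
```

```text
(no output)
```

View pics/c3.png

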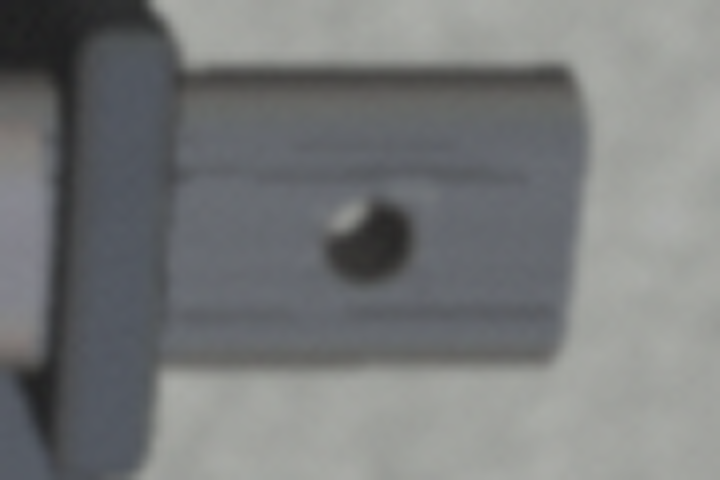

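```bash
python3 - <<'E'
from h import *
w=ctrl.grab_frame("wrist")
v=np.array([.57623,.08768,-.15029])
f=lambda c,r,z:atz(w,(230+r/8,390+c/8),z)
h=f(368,238,.067);print("hole",h)
for n,X in dict(hole=h,top=f(368,70,.060),bot=f(368,360,.060),end=f(575,240,.067)).items():
    print(n,(Rn.from_euler('z',-v[2]).apply(X-[v[0],v[1],0])*1000).round(1))
plan((0.43,-0.241,0.23),74.5)
plan((0.43,-0.241,0.23),81.39)
E
```

```text
hole [0.58518812 0.14184826 0.067     ]
hole [ 0.7 54.9 67. ]
top [-13.7  55.6  60. ]
bot [16.5 58.4 60. ]
end [ 1.2 74.9 67. ]
shift mm [  72.3 -317.1  -16.8] t 10.78 F [-0.1 -0.5 -0.1] open 0.0344
cur yaw 80.84 turn rv [-1.000e-04 -3.000e-04  1.106e-01]
shift mm [  72.3 -317.1  -16.8] t 10.78 F [-0.1 -0.5 -0.1] open 0.0344
cur yaw 80.84 turn rv [-0.0001 -0.0003 -0.0097]
```

```bash
python3 -m jog '8 -35 -2 0 0 0 0.4; 8 -35 -2 0 0 0 0.4; 8 -35 -2 0 0 0 0.4; 8 -35 -2 0 0 0 0.4; 8 -35 -2 0 0 0 0.4; 8 -35 -2 0 0 0 0.4; 8 -35 -2 0 0 0 0.4; 8 -35 -2 0 0 0 0.4; 8 -35 -2 0 0 0.11 0.4; 0 0 0 0 0 0 0.4; 0 0 0 0 0 0 0.4'; python3 - <<'E'
from h import *
plan((0.43,-0.241,0.23),74.5)
w=ctrl.grab_frame("wrist");save(w,"d1");
for th in ("cotter_grip","cotter_tip","stand"):
    r=ctrl.place_of(w,th);print(th,[(q["position"],q["conf"],atz(w,q["position"],.066 if th!="stand" else 0).round(4)) for q in r])
E
```

```text
t: 11.7
tool_pos: [0.43, -0.2415, 0.2317]
tool_rot: [0.0, 0.137, 0.991, -0.0]
contact_force: [-0.1, 0.5, 0.0]
opening: 0.051
shift mm [0.1 0.5 1.7] t 11.7 F [-0.1  0.5  0. ] open 0.051
cur yaw 74.24 turn rv [-0.0001  0.0009 -0.0045]
cotter_grip [([240.8, 329.9], 0.96, array([ 0.4429, -0.2394,  0.066 ])), ([60.7, 296.3], 0.92, array([ 0.3095, -0.2268,  0.066 ])), ([308.6, 240.7], 0.58, array([ 0.4811, -0.3286,  0.066 ]))]
cotter_tip [([276.3, 196.2], 0.93, array([ 0.4428, -0.3541,  0.066 ])), ([126.6, 318.4], 0.68, array([ 0.3565, -0.2242,  0.066 ])), ([329.5, 427.3], 0.67, array([ 0.545 , -0.1792,  0.066 ]))]
stand [([218.9, 328.7], 0.63, array([ 0.4435, -0.2394,  0.    ]))]
```

View pics/d1.png

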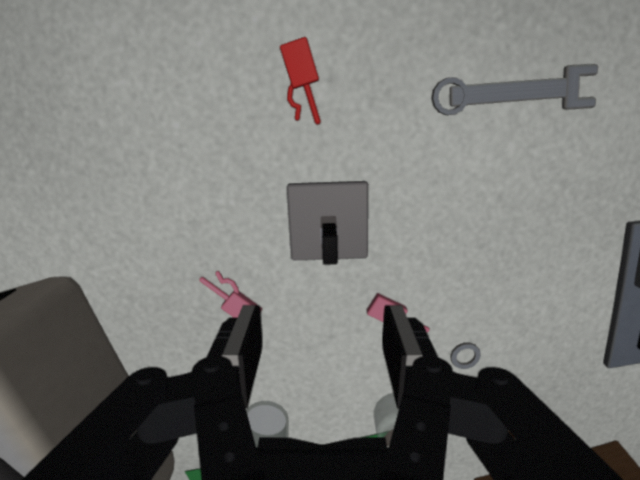

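```bash
python3 - <<'E'
from h import *
w=ctrl.grab_frame("wrist");save(w,"d2",(170,280,270,390),5.4)
E
```

View pics/d2.png

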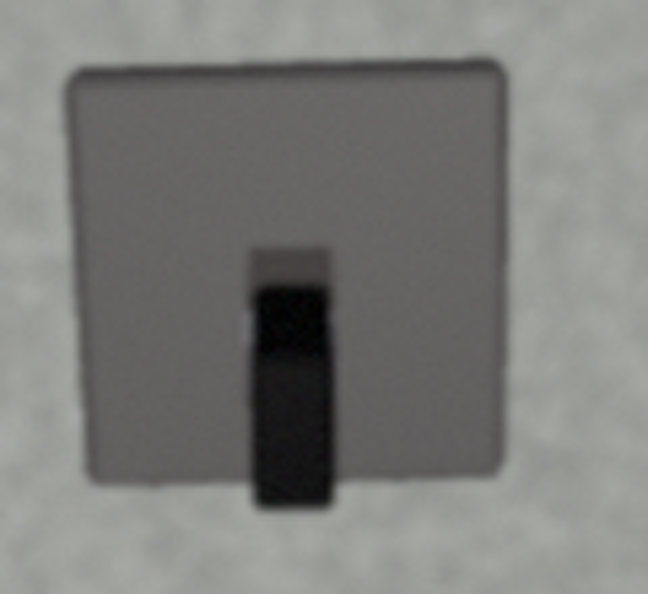

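```bash
python3 - <<'E'
from h import *
w=ctrl.grab_frame("wrist")
C=np.array([atz(w,(170+r/5.4,270+c/5.4),.084) for c,r in((252,354),(330,352),(334,506),(255,508))])
print(C.round(4),C.mean(0),[np.linalg.norm(C[i]-C[(i+1)%4]).round(4) for i in range(4)])
for i,j in((0,1),(3,2),(0,3),(1,2)):
    d=C[j]-C[i];print(np.degrees(np.arctan2(d[1],d[0])))
m=C.mean(0)
plan((m[0],m[1],0.083),74.4)
E
```

```text
[[ 0.4316 -0.2426  0.084 ]
 [ 0.4341 -0.2322  0.084 ]
 [ 0.4562 -0.2375  0.084 ]
 [ 0.4536 -0.2482  0.084 ]] [ 0.44391097 -0.24013192  0.084     ] [np.float64(0.0107), np.float64(0.0227), np.float64(0.0111), np.float64(0.0227)]
76.28514709154209
76.2978297877009
-14.444736643559889
-13.367787574455457
shift mm [-12.5   1.1 148.1] t 12.0 F [ 0.2  0.7 -0.1] open 0.0514
cur yaw 74.76 turn rv [ 0.0001 -0.0004  0.0062]
```

```bash
python3 -m jog '-12.5 1 20 0 0 -0.015 0.4; 0 0 35 0 0 0 0.4; 0 0 35 0 0 0 0.4; 0 0 30 0 0 0 0.4; 0 0 18 0 0 0 0.4; 0 0 10 0 0 0 0.4; 0 0 0 0 0 0 0.4'; python3 - <<'E'
from h import *
plan((0.4440,-0.2402,0.083),75.7)
w=ctrl.grab_frame("wrist");save(w,"e1");
w=ctrl.grab_frame("scene");save(w,"e2",(120,260,200,380),4)
E
```

```text
t: 12.58
tool_pos: [0.4424, -0.2405, 0.0813]
tool_rot: [-0.002, 0.126, 0.992, 0.0]
contact_force: [-0.2, 0.4, 0.2]
opening: 0.0513
shift mm [-1.5  0.6 -1.7] t 12.58 F [-0.2  0.4  0.2] open 0.0513
cur yaw 75.53 turn rv [-0.0001 -0.004  -0.0029]
```

View pics/e1.png

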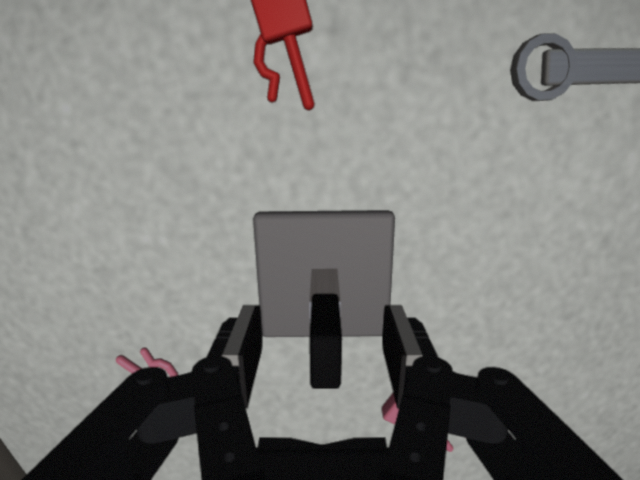

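View pics/e2.png

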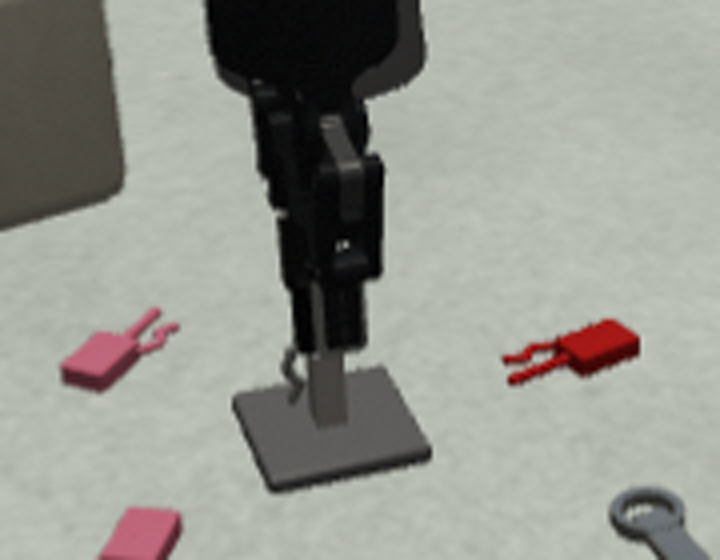

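```bash
python3 -m jog '-1 0.6 -2 0 0 0 0.4; 0 0 0 0 0 0 0.7; 0 0 0 0 0 0 1; 0 0 0 0 0 0 1; 0 0 0 0 0 0 1; 0 0 0 0 0 0 1; 0 0 0 0 0 0 1' 70; python3 - <<'E'
from h import *
plan((0.4440,-0.2402,0.083),75.7)
E
```

```text
t: 13.27
tool_pos: [0.4449, -0.2414, 0.0859]
tool_rot: [0.001, 0.127, 0.992, 0.0]
contact_force: [-0.0, 1.5, 5.9]
opening: 0.0108
shift mm [1.2 0.9 2.9] t 13.27 F [-0.   1.5  5.9] open 0.0108
cur yaw 75.46 turn rv [ 0.0002  0.001  -0.0041]
```

```bash
python3 -m jog '0 0 -5 0 0 0 1; 0 0 -10 0 0 0 1; 0 0 -15 0 0 0 1; 0 0 -20 0 0 0 1; 0 0 -20 0 0 0 1; 0 0 -20 0 0 0 1; 0 0 -20 0 0 0 1; 0 0 0 0 0 0 1; 0 0 0 0 0 0 1'; python3 - <<'E'
from h import *
plan((0.5852,0.1418,0.17),81.39)
w=ctrl.grab_frame("wrist");save(w,"f1");
w=ctrl.grab_frame("scene");save(w,"f2",(90,260,200,380),4)
w=ctrl.grab_frame("side");save(w,"f3",(220,390,250,410),4)
E
```

```text
t: 14.02
tool_pos: [0.4449, -0.2417, 0.1967]
tool_rot: [0.001, 0.127, 0.992, -0.0]
contact_force: [-0.4, 1.0, -1.4]
opening: 0.0103
shift mm [-39.4 406.4  26.9] t 14.02 F [-0.4  1.  -1.4] open 0.0103
cur yaw 75.45 turn rv [ 0.      0.0025 -0.1037]
```

View pics/f1.png

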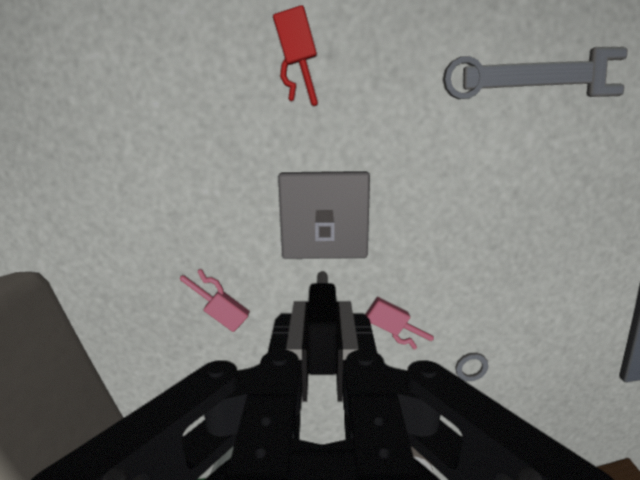

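View pics/f2.png

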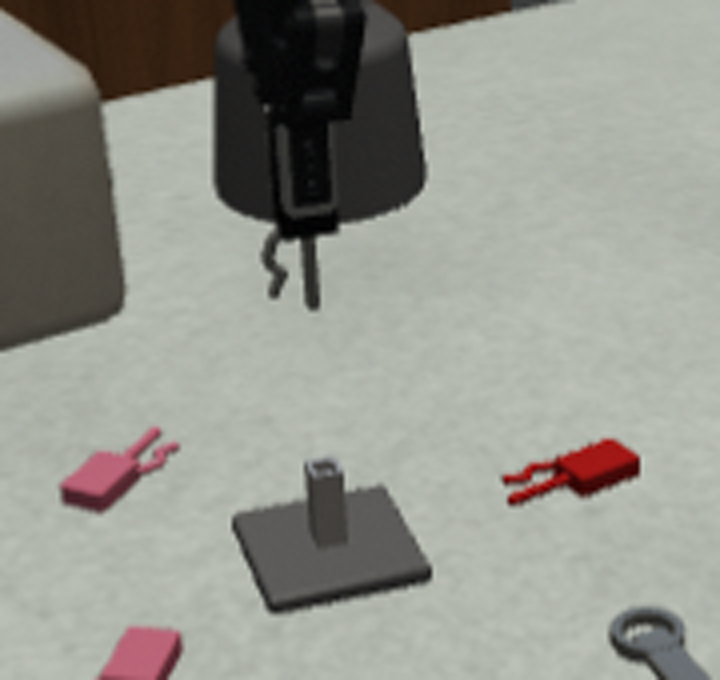

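View pics/f3.png

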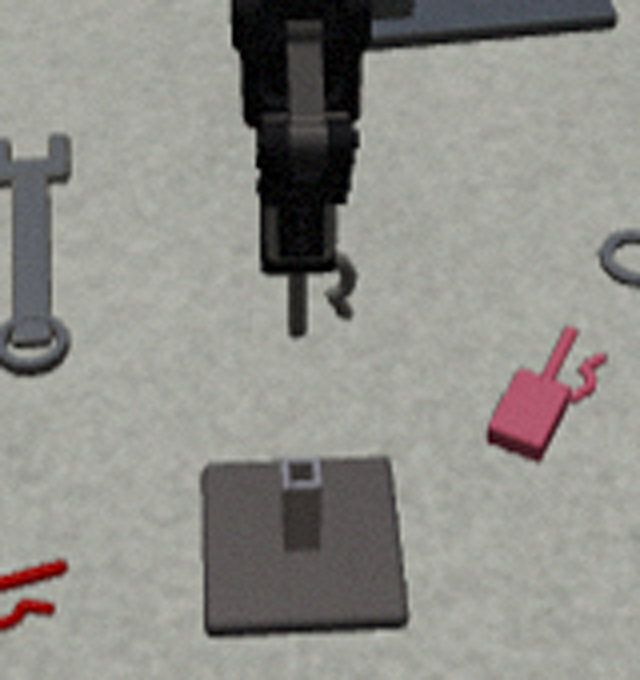

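```bash
python3 - <<'E'
from h import *
w=ctrl.grab_frame("wrist");save(w,"g1",(200,380,262,382),4)
X,R,s=tool()
for rc in((276,322),(273,322)):
    for zz in(.0725,):
        print(R.T@(atz(w,rc,X[2]-zz)-X)*1000)
E
```

```text
[-0.25065756 -0.7416063  72.49967979]
[ 1.55139366 -0.74141688 72.50309771]
```

View pics/g1.png

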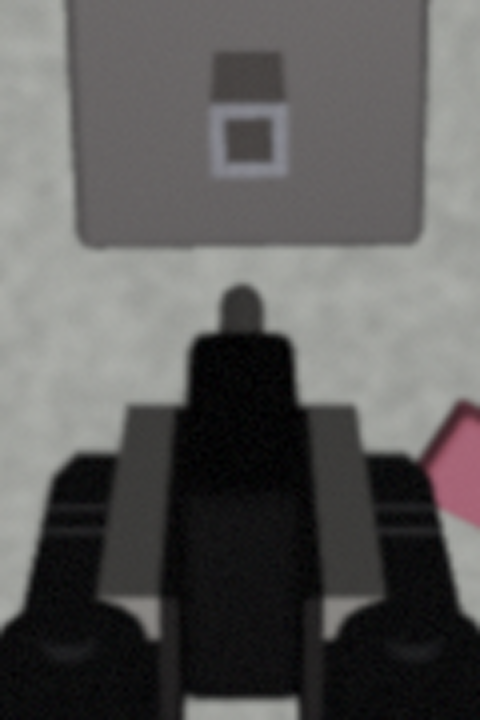

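```bash
python3 -m jog '-3.4 34 1 0 0 0 1; -3.4 34 1 0 0 0 1; -3.4 34 1 0 0 0 1; -3.4 34 1 0 0 0 1; -3.4 34 1 0 0 0 1; -3.4 34 1 0 0 0 1; -3.4 34 1 0 0 0 1; -3.4 34 1 0 0 0 1; -3.4 34 1 0 0 0 1; -3.4 34 1 0 0 0 1; -3.4 34 1 0 0 0 1; -3 33 1 0 0 0 1'; python3 -m jog '0 0 0 0 0 -0.103 1; 0 0 0 0 0 0 1; 0 0 0 0 0 0 1'; python3 - <<'E'
from h import *
plan((0.5862,0.1424,0.16),81.39)
w=ctrl.grab_frame("wrist");save(w,"h1");
E
```

```text
t: 15.22
tool_pos: [0.5856, 0.1443, 0.182]
tool_rot: [-0.001, 0.126, 0.992, -0.0]
contact_force: [0.6, -0.2, -0.6]
opening: 0.0108
t: 15.47
tool_pos: [0.5853, 0.142, 0.1821]
tool_rot: [-0.001, 0.076, 0.997, -0.001]
contact_force: [-0.8, -1.0, -0.4]
opening: 0.0105
shift mm [-0.9  0.6 22.1] t 15.47 F [-0.8 -1.  -0.4] open 0.0105
cur yaw 81.24 turn rv [-0.0018 -0.0018 -0.0027]
```

View pics/h1.png

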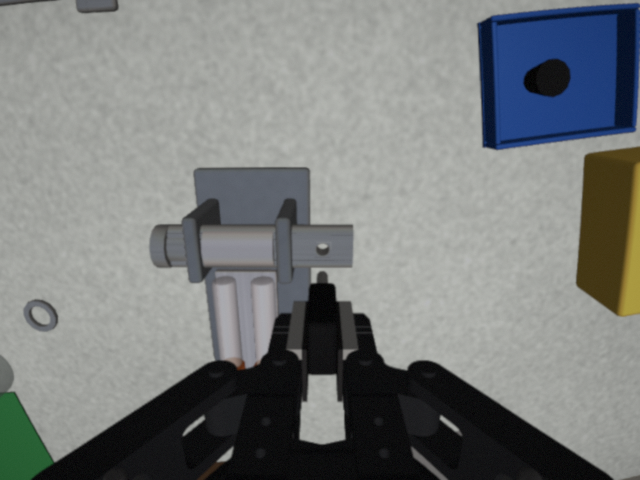

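```bash
python3 -m jog '-0.9 0.6 10 0 0 0 1; 0 0 10 0 0 0 1; 0 0 3 0 0 0 1; 0 0 3 0 0 0 1; 0 0 0 0 0 0 1; 0 0 0 0 0 0 1'; python3 - <<'E'
from h import *
plan((0.5862,0.1424,0.16),81.39)
w=ctrl.grab_frame("wrist");save(w,"i1",(200,350,242,402),5)
E
```

```text
t: 16.02
tool_pos: [0.5866, 0.1428, 0.1571]
tool_rot: [-0.0, 0.076, 0.997, -0.0]
contact_force: [-0.2, -0.8, -0.1]
opening: 0.0103
shift mm [ 0.4 -0.5 -2.9] t 16.02 F [-0.2 -0.8 -0.1] open 0.0103
cur yaw 81.34 turn rv [-0.0002 -0.0003 -0.001 ]
```

View pics/i1.png

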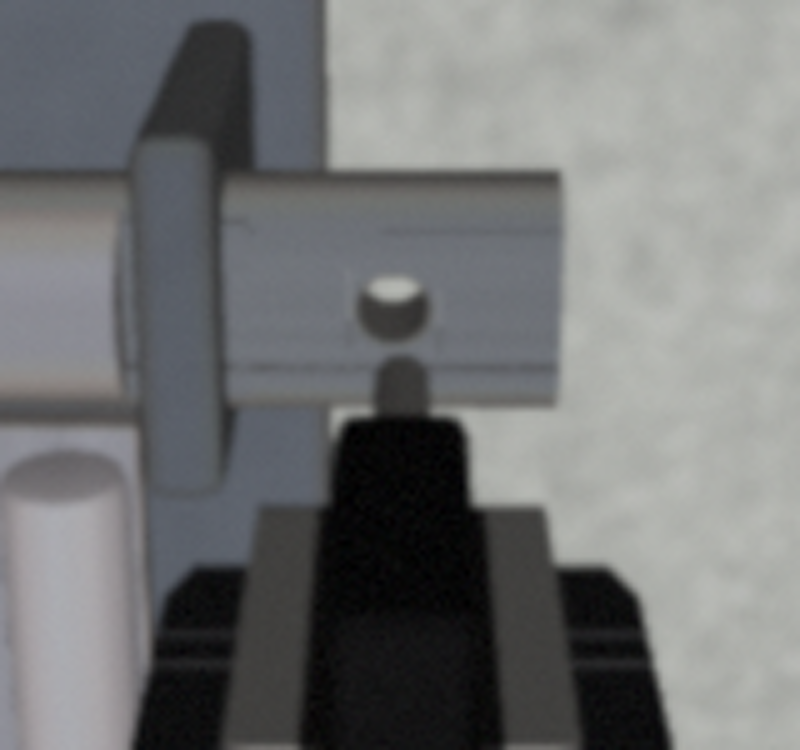

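```bash
python3 - <<'E'
from h import *
w=ctrl.grab_frame("wrist");X,R,s=tool()
h=R.T@(atz(w,(261.4,320.8),.067)-X)*1000
print(X,"hole in tool",h)
for off in(.0695,.068,.071):print("tip in tool",R.T@(atz(w,(276.3,322.2),X[2]-off)-X)*1000)
E
```

```text
[0.5869408  0.1429835  0.15763658] hole in tool [ 1.40770618 -1.43711479 90.63555252]
tip in tool [ 1.27022737 -0.63257324 69.49923181]
tip in tool [ 1.94792313 -0.63447508 67.99889863]
tip in tool [ 0.59253161 -0.63067139 70.99956499]
```

```bash
python3 -m jog '0 -0.8 4 0 0 0 1; 0 0 4 0 0 0 1; 0 0 4 0 0 0 1; 0 0 2 0 0 0 1; 0 0 0 0 0 0 1; 0 0 0 0 0 0 1'; python3 - <<'E'
from h import *
plan((0.5862,0.1424,0.16),81.39)
w=ctrl.grab_frame("wrist");save(w,"j1",(200,350,242,402),5)
E
```

```text
t: 16.62
tool_pos: [0.5865, 0.1422, 0.143]
tool_rot: [-0.0, 0.075, 0.997, -0.0]
contact_force: [0.3, -0.5, -0.8]
opening: 0.0103
shift mm [  0.3   0.2 -17. ] t 16.62 F [ 0.3 -0.5 -0.8] open 0.0103
cur yaw 81.36 turn rv [-0.0003 -0.0005 -0.0005]
```

View pics/j1.png

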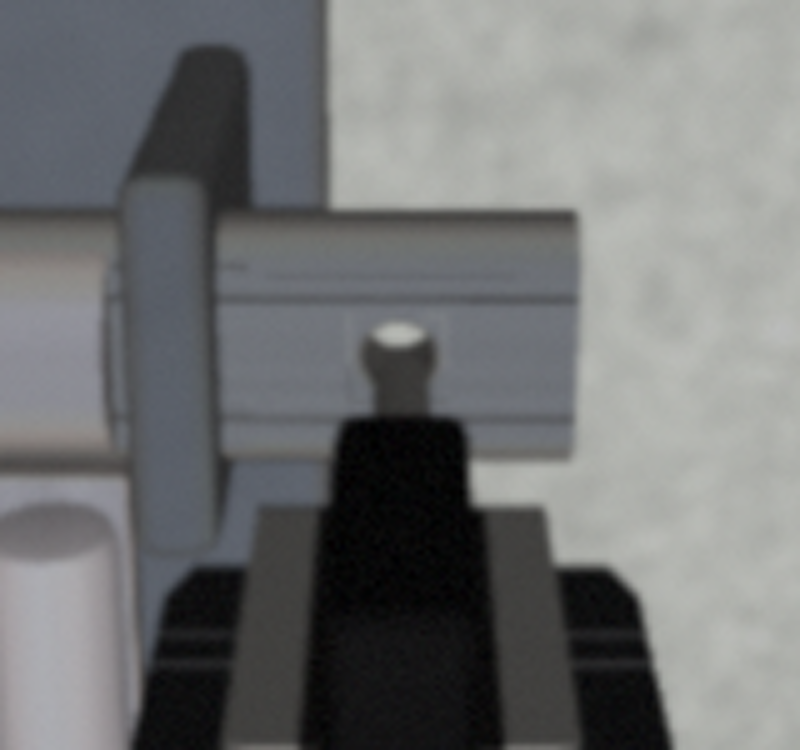

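```bash
python3 -m jog '0 -0.4 1 0 0 0 1; 0 0 1 0 0 0 1; 0 0 1 0 0 0 1; 0 0 1 0 0 0 1; 0 0 1 0 0 0 1; 0 0 0 0 0 0 1'; python3 -m jog '0 0 1 0 0 0 1; 0 0 1 0 0 0 1; 0 0 1 0 0 0 1; 0 0 0 0 0 0 1'
```

```text
t: 17.17
tool_pos: [0.5864, 0.1418, 0.138]
tool_rot: [-0.0, 0.075, 0.997, -0.0]
contact_force: [0.2, -0.3, -0.9]
opening: 0.0108
t: 17.5
tool_pos: [0.5864, 0.1418, 0.135]
tool_rot: [-0.0, 0.075, 0.997, -0.0]
contact_force: [-0.3, 0.7, -0.0]
opening: 0.0108
```

```bash
python3 -m jog '0 0 2 0 0 0 1; 0 0 2 0 0 0 1; 0 0 2 0 0 0 1; 0 0 2 0 0 0 1; 0 0 0 0 0 0 1'; python3 -m jog '0 0 2 0 0 0 1; 0 0 1 0 0 0 1; 0 0 1 0 0 0 1; 0 0 0 0 0 0 1';python3 - <<'E'
from h import *
w=ctrl.grab_frame("wrist");save(w,"k1",(200,350,242,402),4)
w=ctrl.grab_frame("scene");save(w,"k2",(310,440,270,410),4)
E
```

```text
t: 17.92
tool_pos: [0.5863, 0.1417, 0.1267]
tool_rot: [-0.0, 0.075, 0.997, -0.0]
contact_force: [-0.1, 0.5, -0.9]
opening: 0.0105
t: 18.25
tool_pos: [0.5869, 0.1418, 0.1233]
tool_rot: [0.0, 0.075, 0.997, 0.0]
contact_force: [0.9, -0.1, -1.1]
opening: 0.0105
```

View pics/k1.png

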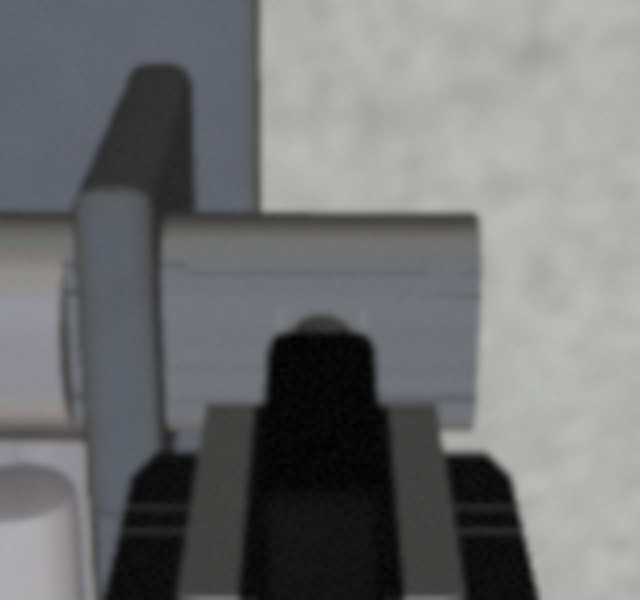

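View pics/k2.png

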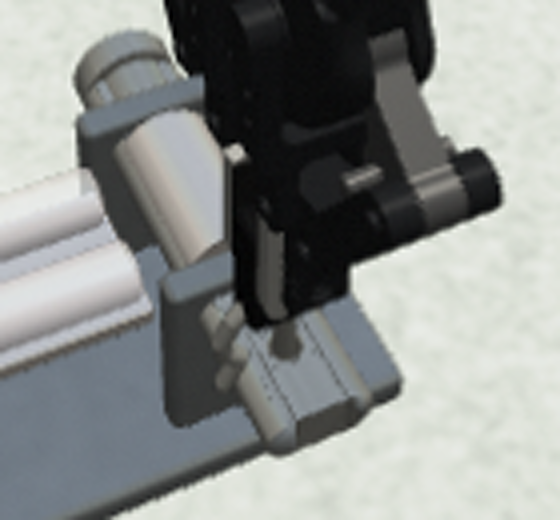

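```bash
for i in 1 2 3 4; do python3 -m jog '0 0 1 0 0 0 1; 0 0 1 0 0 0 1; 0 0 0 0 0 0 1' | sed -n 1,4p; done
```

```text
t: 18.6
tool_pos: [0.5869, 0.1418, 0.1215]
tool_rot: [0.0, 0.075, 0.997, 0.0]
contact_force: [3.4, 0.3, 1.3]
t: 18.85
tool_pos: [0.5871, 0.1417, 0.1196]
tool_rot: [0.001, 0.075, 0.997, 0.0]
contact_force: [3.0, 0.8, 2.2]
t: 19.1
tool_pos: [0.5875, 0.1418, 0.118]
tool_rot: [0.001, 0.075, 0.997, 0.0]
contact_force: [4.2, -0.7, 5.2]
t: 19.35
tool_pos: [0.5875, 0.1418, 0.1161]
tool_rot: [0.001, 0.075, 0.997, 0.0]
contact_force: [5.8, -0.6, 1.0]
```

```bash
for i in 1 2 3 4; do python3 -m jog '0 0 1 0 0 0 1; 0 0 1 0 0 0 1; 0 0 0 0 0 0 1' | sed -n 1,4p; done
```

```text
t: 19.6
tool_pos: [0.5875, 0.1418, 0.1137]
tool_rot: [0.001, 0.075, 0.997, 0.0]
contact_force: [7.1, 0.7, -0.9]
t: 19.85
tool_pos: [0.5875, 0.1416, 0.1115]
tool_rot: [0.001, 0.075, 0.997, 0.0]
contact_force: [8.5, -0.5, -1.3]
t: 20.1
tool_pos: [0.5874, 0.1416, 0.1092]
tool_rot: [0.001, 0.075, 0.997, -0.0]
contact_force: [7.2, -1.6, -1.7]
t: 20.35
tool_pos: [0.586, 0.1415, 0.106]
tool_rot: [-0.001, 0.075, 0.997, -0.001]
contact_force: [6.4, -0.1, -6.8]
```

```bash
for i in 1 2 3; do python3 -m jog '0 0 1 0 0 0 1; 0 0 0.5 0 0 0 1; 0 0 0 0 0 0 1' | sed -n 1,4p; done
```

```text
t: 20.6
tool_pos: [0.5862, 0.1415, 0.1052]
tool_rot: [-0.001, 0.075, 0.997, -0.0]
contact_force: [4.0, -0.7, -3.9]
t: 20.85
tool_pos: [0.5864, 0.1415, 0.1048]
tool_rot: [-0.0, 0.075, 0.997, -0.0]
contact_force: [-0.2, -2.4, 4.6]
t: 21.1
tool_pos: [0.5865, 0.1415, 0.1046]
tool_rot: [0.0, 0.076, 0.997, 0.0]
contact_force: [-4.9, -3.3, 15.5]
```

```bash
python3 - <<'E'
from h import *
w=ctrl.grab_frame("scene");save(w,"l2",(310,440,270,410),4)
w=ctrl.grab_frame("side");save(w,"l3",(130,240,280,410),5)
E
```

```text
(no output)
```

View pics/l2.png

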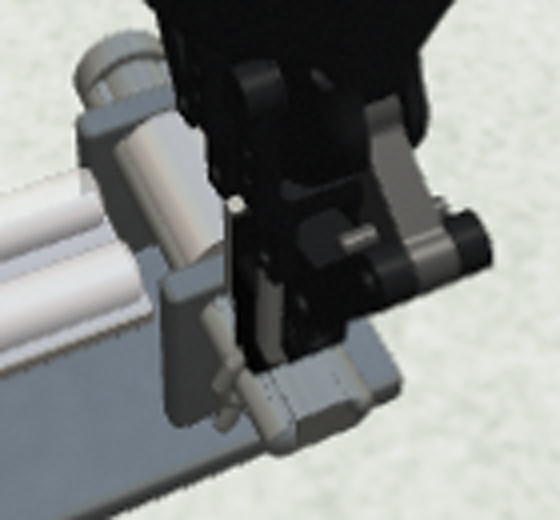

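View pics/l3.png

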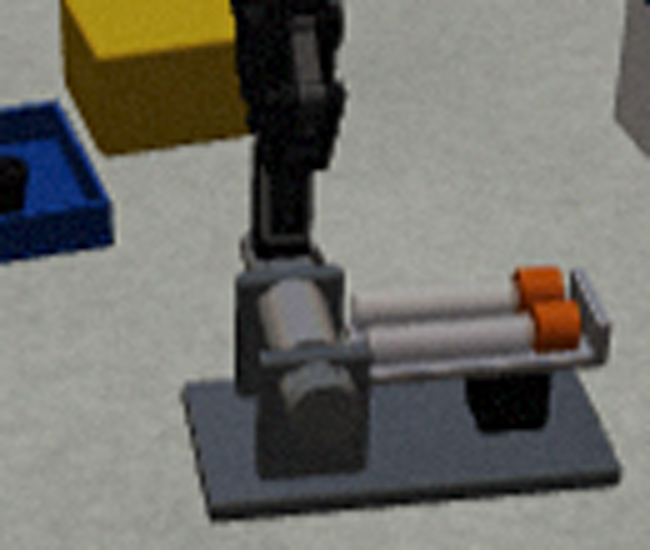

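```bash
python3 -m jog '0 0 -1 0 0 0 1; 0 0 -1 0 0 0 0.8; 0 0 0 0 0 0 0.75; 0 0 0 0 0 0 0.7; 0 0 0 0 0 0 0.65;0 0 0 0 0 0 0.65'; python3 -m jog '0 0 -5 0 0 0 0.65; 0 0 -10 0 0 0 0.65; 0 0 -20 0 0 0 0.65; 0 0 -20 0 0 0 0.65; 0 0 -30 0 0 0 0.65; 0 0 -30 0 0 0 0.65; 0 0 -20 0 0 0 0.65;0 -30 0 0 0 0 0.65;0 -30 0 0 0 0 0.65;0 -30 0 0 0 0 0.65; 0 0 0 0 0 0 0.65; 0 0 0 0 0 0 0.65'; python3 - <<'E'
from h import *
a=ctrl.grab_frame("scene");save(a,"m1",(310,440,270,410),4)
b=ctrl.grab_frame("side");save(b,"m2",(130,240,280,410),5)
w=ctrl.grab_frame("wrist");save(w,"m3",(170,320,260,460),4)
for p in(a,b,w):
    print([(q["position"],q["conf"],atz(p,q["position"],.085).round(4)) for q in ctrl.place_of(p,"cotter_grip")])
E
```

```text
t: 21.7
tool_pos: [0.5861, 0.1421, 0.1044]
tool_rot: [-0.001, 0.075, 0.997, -0.0]
contact_force: [-0.1, -0.7, -0.1]
opening: 0.0302
t: 22.7
tool_pos: [0.5731, 0.0501, 0.2413]
tool_rot: [0.001, 0.078, 0.997, 0.0]
contact_force: [0.1, 0.8, 1.0]
opening: 0.0296
[([253.8, 234.9], 0.8, array([ 0.5865, -0.111 ,  0.085 ])), ([207.6, 347.0], 0.65, array([ 0.3886, -0.1216,  0.085 ])), ([211.4, 225.4], 0.63, array([ 0.5536, -0.2204,  0.085 ])), ([385.3, 339.2], 0.56, array([0.5893, 0.1417, 0.085 ]))]
[([407.8, 395.3], 0.97, array([ 0.4856, -0.3892,  0.085 ])), ([324.2, 380.2], 0.78, array([ 0.5171, -0.2675,  0.085 ])), ([372.0, 230.5], 0.66, array([ 0.3062, -0.2843,  0.085 ])), ([214.6, 346.0], 0.6, array([ 0.5568, -0.0072,  0.085 ])), ([173.2, 333.9], 0.54, array([0.5812, 0.1413, 0.085 ]))]
[([229.8, 436.7], 0.89, array([0.5856, 0.1398, 0.085 ])), ([226.1, 64.4], 0.76, array([ 0.5387, -0.1459,  0.085 ]))]
```

View pics/m1.png

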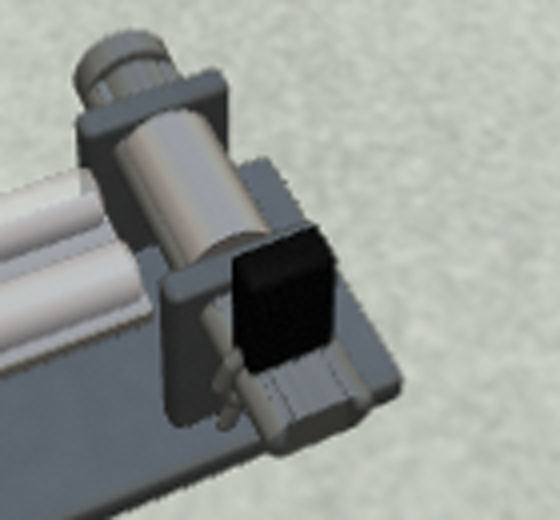

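View pics/m2.png

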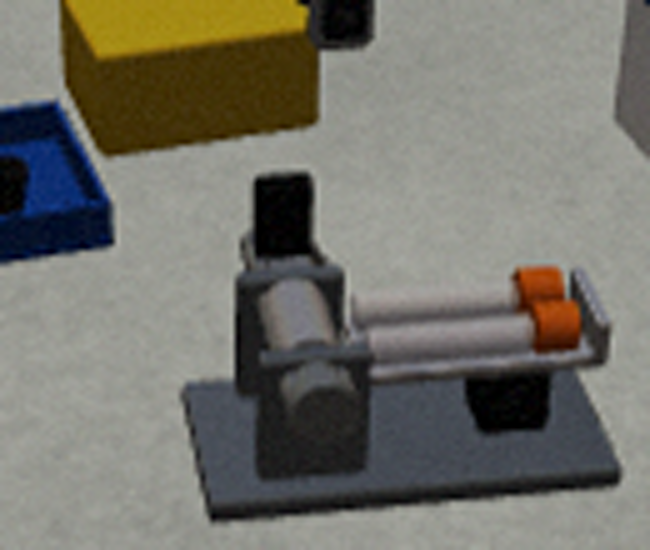

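View pics/m3.png

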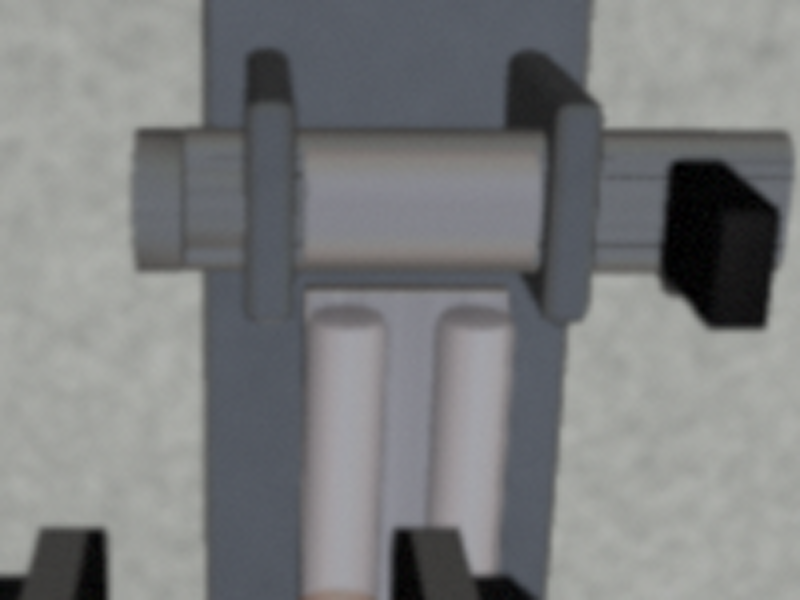

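```bash
python3 -c "
from workcell import ctrl
print(ctrl.close_job())"
```

```text
the job is handed in; nothing more can be done
None
```

The tube rocker's cradle is locked, and I handed the job in at about 23 s of the 72 s allowed. No verdict came back, so this rests on my own checks.

- **Pin:** I pushed it by its head with shut fingers. It slid at about 5–6 N until it stopped moving and the force rose to about 15 N. The head face stood where the home position should be, to about 1 mm.
- **Cotter in the hole:** I took the black cotter from the stand and found the hole by wrist camera about 3 mm to -y of nominal. The leg went in with no measurable force.
- **Fit:** The bow rode over the pin's edge with at most about 8.5 N sideways and 5 N upward. It then eased with a downward pull, and the grip landed on the pin with 15.5 N vertically. The arm stopped within 1 mm of the height expected for full home.
- **After letting go:** In the last pictures the grip stands upright with its underside on the pin's top. The bow is beside the +x edge and the pin is still home. The gripper is about 0.1 m away and touches nothing, with the force reading near zero.

The camera estimates of the grip's x position differed by up to 8 mm: 0.581 from the side camera, 0.589 from the scene camera and 0.586 m from the wrist camera. Since the leg is in the hole, I take this as network and calibration error. The networks also reported the pink and red look-alikes, which I did not use. I did not see anything else on the bench move, but I did not measure those objects again at the end.

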